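Pack the tea gift chest from the display case

TASK

Pack the customer's tea set: swing the hasp off the gift chest's catch and only then open the lid, and with the lid open put in every tea caddy that stands in the display case, lifted out through the round ports in its top, and every green cup on the dark mat, each one standing upright on the chest's floor, set down and not dropped in. Then shut the lid fully and swing the hasp back up over the catch, all the way. Do not strike the display case hard, and leave the coasters and the basket where they are.

Things in the scene. Friction and masses are not known exactly. Their poses are not given: they have to be found in the camera images.
- case: fixed display case, 160 (x) by 420 (y) by 170 mm tall: opaque blue top 10 mm thick with three round ports 110 mm across (the only way in), clear sides; three white pedestals (64 mm across, tops 98 mm above the table), one below each port. A caddy there ends 12 mm below the upper face. Origin: centre of underside; x away from the robot, y along the ports, z up
- port_left (a point): centre of the left (case y = +128 mm) round port (110 mm across), at the height of the case top's upper face; the pedestal stands straight below. The port stays open; nothing closes it
- port_mid (a point): centre of the middle (case y = 0) round port (110 mm across), at the height of the case top's upper face; the pedestal stands straight below. The port stays open; nothing closes it
- port_right (a point): centre of the right (case y = -128 mm) round port (110 mm across), at the height of the case top's upper face; the pedestal stands straight below. The port stays open; nothing closes it
- caddy1: small round tea caddy, a plain cylinder 40 mm in diameter and 60 mm tall, about 0.09 kg, pale wood with dark bands; it stands on one of the three pedestals in the display case, under that pedestal's port (None if absent). Origin: centre of its underside; z axis up its own axis
- caddy2: small round tea caddy, a plain cylinder 40 mm in diameter and 60 mm tall, about 0.09 kg, dark wood with brass bands; it stands on one of the three pedestals in the display case, under that pedestal's port (None if absent). Origin: centre of its underside; z axis up its own axis
- caddy3: small round tea caddy, a plain cylinder 40 mm in diameter and 60 mm tall, about 0.09 kg, red with pale bands; it stands on one of the three pedestals in the display case, under that pedestal's port (None if absent). Origin: centre of its underside; z axis up its own axis
- cup1: small green glazed open tea cup, 52 mm in diameter at the rim and a little narrower below, 45 mm tall, about 0.09 kg, standing mouth up on the dark mat (None if absent). Origin: centre of its underside; z axis up its own axis
- cup2: small green glazed open tea cup, 52 mm in diameter at the rim and a little narrower below, 45 mm tall, about 0.09 kg, standing mouth up on the dark mat (None if absent). Origin: centre of its underside; z axis up its own axis
- mat: fixed dark mat on the table, 130 (x) by 320 (y) by 3 mm thick; origin: centre of its underside
- chest: fixed wooden gift chest, outside 180 (x) by 230 (y) mm, rim 74 mm above the table, walls and floor 6 mm thick, inside 168 by 218 mm. The hasp is on its front (-x side, towards the robot), the lid hinge on its far (+x) rim. Origin: centre of its underside, on the table; x away from the front, y along the front, z up
- lid (a joint): lid angle in rad: 0 shut, positive opens upward and backward, stop at 1.85. A stiff hinge: it stays where it is left (0.5 N m to lift, about 4 N at the handle; 0.1 to 0.3 N m to lower). A board 180 by 230 by 12 mm lying on the rim, 0.2 kg
- lid_hinge (a point): middle of the lid's hinge line, on the chest's far upper rim (chest x = +90 mm, 74 mm above the table); the hinge line is parallel to the chest's y axis
- lid_grip (a point): middle of the lid's handle: a round pale toggle 40 mm long, 14 mm thick, along the chest's y axis; pinched over its two ends it turns between the fingers as the part swings. Centre 26 mm above the lid's upper face, 50 mm behind its front edge: from the hinge line 130 mm along the lid and 38 mm square to it, on the outer side. Moves with the lid
- hasp (a joint): angle of the hasp in rad: 0 upright, over the brass catch stud on the lid's front edge (fastened); positive swings it down and away from the chest towards the robot, off the catch; 1.57 is level, stop at 1.7. It stays where it is left (friction 0.03 N m, about 0.5 N at its end)
- hasp_hinge (a point): middle of the hasp's hinge line, 16 mm in front of the chest's front face, 50 mm above the table, parallel to the chest's y axis
- hasp_grip (a point): free end of the hasp, 58 mm from its hinge line: middle of a round pale toggle 40 mm long, 14 mm thick, along the chest's y axis; pinched over its two ends it turns between the fingers as the part swings. When fastened it stands 22 mm above the lid's upper face. Moves with the hasp
- coasters: bystander, loose, not part of the order: stack of round cork coasters, 90 mm across, 21 mm tall, origin under its centre
- basket: bystander, loose, not part of the order: round lidded woven basket, 104 mm across, about 95 mm tall, origin under its centre
There are look-alikes about, which are no part of the job. What is shaped like the caddy3 but blue or purple is not meant.

How it is judged:
By the outcome, as a careful person would: the job done as asked, in the order asked, and still so for the second after the job is handed in, with the robot touching nothing.
Of caddy1, caddy2, caddy3 only 1 to 2 are there at a start; the rules pass over those that are not, and their reading is None.
Of cup1, cup2 only 1 to 2 are there at a start; the rules pass over those that are not, and their reading is None.
At some moment in a run one of cup1, cup2 may be knocked a few centimetres aside while the robot is not near it.
It also fails if it takes over 210 s, if anything falls off the work surface, if the arm or the gripper's body presses on something with over 40 N, if the wrist force passes 120 N, or if a joint passes its speed limit or range.

ROBOT

A 6-joint arm with a two-finger parallel gripper is mounted at the origin on the work surface. World frame = base frame: x ahead of the robot, y to its left, z up, the work surface at z = 0. Lengths are in m, angles in rad, forces in N, time in s.
With the tool pointing down it reaches from about 0.35 to 0.975 m from the base axis. Payload 7.1 kg.
Tool frame: the origin (TCP) lies on the centre line of the jaws, within the pads' length; the fingertips stand bot.finger_overhang ahead of it and the grasp point (between the pads) lies 5 mm behind it (bot.finger_overhang is the distance from the TCP to the fingertips, in m); z points along the fingers, x is the direction in which the jaws open and shut, and the axes are right-handed (so a half turn about z gives the same grasp; the last joint's range is limited). The gripper opens to 88 mm and grips with 3 to 60 N. Pads are 20 mm wide; open, the fingers measure 115 mm over their backs; the gripper's body (75 mm by 178 mm) begins 61 mm behind the grasp point.
Start: joints at [-0.019, 0.423, 1.63, -0, 1.089, -0.019], TCP at [0.625, 0, 0.237] pointing down, gripper open.
Joint ranges: [-3, 3], [-0.9, 2.11], [0.09, 2.58], [-1.31, 4.45], [0.11, 2.69], [-2.54, 2.54]. Speed limits (rad/s): [2.39, 2.39, 3.01, 3.14, 3.14, 3.14].

INTERFACE

Orientations are given as a rotation vector (axis times angle).
In Python, from cell import bot gives the robot as it stands.
- The arm moves only by the tool carry_out, never from a script. Its argument "moves" is a list of rows, each a list of 5 numbers: the opening, from 0 (shut) to 1 (fully open), then the shift along the tool's x, y, z in mm, then the turn about the tool's z in rad. A call has 1 to 20 rows; each row shifts and turns the commanded pose from where the row before left it, along the tool's axes as they then stand; what a row does not reach is not made up. A row lasts 1/10 s, in which the tool goes at most 50 mm and 8.59 degrees, less where a joint would pass 70% of its speed; a pose out of reach is approached as far as the arm can. A call is refused whole if a number of a shift passes 50 or a number of a turn 0.15, either way. A call with a gripper value outside its range is refused whole. The fingers move at their own pace and stop on an object; "force" is the grip in N (left out, the last holds). Time passes only in rows, so rows that do not move let the fingers close. It gives the time, the measured TCP pose, the force and the opening at its end, in the units of the state.
- bot.get_state(): the state, without advancing time (a new reading comes with each control period).
- bot.read_camera(name): name is "scene" or "side" or "wrist"; returns the picture (384x512x3 uint8, red, green, blue); there is no depth.
- bot.calibration(name): a dict with "vfov" (degrees; the focal length in pixels is half the picture's height over the tangent of half this angle, whatever the lens; pixels are square), "cx", "cy" (the principal point, pixels), "R" (3x3) and "t" (3): a world point X has camera coordinates R X + t. Camera axes: x right, y down, z forward; pixel columns grow to the right and rows downward; lengths in m; the calibration is good to about 2 mm. A picture is of the moment at which its call begins: read the wrist's pose just before it. calibration takes no time and is no camera call; for the wrist camera it gives the pose at the moment of the call.
- bot.sign_off(): hands the job in, once; it reports no verdict.
The state is a dict: "time": time; "joint_pos": joint angles; "joint_velocities": joint speeds; "joint_efforts": joint torques, N m; "ee_pos": TCP position; "eef_rot": TCP orientation; "contact_force": force on the tool from outside, world axes, zero at the start; "torque": the same for the moment, N m; "width": finger opening in m.
Only numpy, scipy, OpenCV 4.12 (cv2) and the standard library are available. Lean on these libraries where they do the work, as an engineer would, in place of code of your own. Each camera call takes 0.05 s, during which the arm holds its last target.

## Working session

There is one attempt and no reset: what is moved stays moved. The work goes in short steps, Python scripts to look and compute and a tool call to move; the robot and the scene stay as the last step left them, time stands still between calls to the robot, and variables do not carry over. Pictures are saved under pics/ and viewed, and the job is handed in when it is done.

Besides the shell and the picture viewer there is one more tool, called after ">>>" by a JSON object that holds its "op" and its "data", one argument or row to a line. carry_out: Moves the arm, as the interface text tells. Its arguments: {"type":"object","properties":{"moves":{"type":"array","items":{"type":"array","items":{"type":"number"}}},"force":{"type":"number"}},"required":["moves"]}

```bash
ls; mkdir -p pics
cat > h.py <<'E'
import numpy as np, cv2
from cell import bot
def snap(n,f):
    c=bot.calibration(n); im=bot.read_camera(n)
    cv2.imwrite('pics/'+f+'.png',im[:,:,::-1]); return im,c
def foc(c,im_h=384): return im_h/2/np.tan(np.radians(c['vfov'])/2)
def ray(c,u,v):
    R=np.array(c['R']);t=np.array(c['t']);f=foc(c)
    d=R.T@np.array([(u-c['cx'])/f,(v-c['cy'])/f,1]); return -R.T@t,d/np.linalg.norm(d)
def onz(c,u,v,z):
    o,d=ray(c,u,v); return o+d*(z-o[2])/d[2]
def tri(*rs):
    A=np.zeros((3,3));b=np.zeros(3)
    for o,d in rs:
        P=np.eye(3)-np.outer(d,d);A+=P;b+=P@o
    X=np.linalg.solve(A,b); return X,[np.linalg.norm((np.eye(3)-np.outer(d,d))@(X-o)) for o,d in rs]
def proj(c,X):
    p=np.array(c['R'])@np.array(X)+np.array(c['t']);f=foc(c); return np.array([c['cx']+f*p[0]/p[2],c['cy']+f*p[1]/p[2]])
E
python3 - <<'E'
from h import *
np.set_printoptions(precision=4,suppress=True)
s=bot.get_state();print(s,bot.finger_overhang)
for n in ['scene','side','wrist']:
    im,c=snap(n,n+'0'); print(n,c)
    cv2.imwrite('pics/'+n+'0.png',im[:,:,::-1])
E
```

```text
pics
{'time': 0.0, 'joint_pos': array([-0.019 ,  0.4238,  1.6307, -0.    ,  1.0886, -0.019 ]), 'joint_velocities': array([ 0.0006, -0.0003, -0.0007, -0.0015, -0.    ,  0.0004]), 'joint_efforts': array([  0.0013, -54.4622, -27.3671,   0.0643,   0.0227,  -0.0002]), 'ee_pos': array([0.6245, 0.    , 0.2359]), 'eef_rot': array([-3.1416,  0.    ,  0.0024]), 'contact_force': array([-0.3664,  0.628 ,  0.381 ]), 'torque': array([-0.0099,  0.0238,  0.0279]), 'width': 0.088013868536822} 0.014
scene {'vfov': 57.87410729740212, 'cx': 257.48788257051933, 'cy': 194.57992044806412, 'R': array([[-0.5046,  0.8632, -0.0151],
       [ 0.4783,  0.2649, -0.8373],
       [-0.7188, -0.4297, -0.5466]]), 't': array([ 0.2615, -0.1382,  1.5494])}
side {'vfov': 52.40455815321841, 'cx': 259.81386316980763, 'cy': 189.93498029119283, 'R': array([[ 0.9331, -0.3594,  0.0138],
       [-0.2402, -0.6515, -0.7196],
       [ 0.2676,  0.6681, -0.6942]]), 't': array([-0.4825,  0.179 ,  1.2756])}
wrist {'vfov': 64.88436332669703, 'cx': 250.30348027050775, 'cy': 191.0864509873545, 'R': array([[ 1.    , -0.0009, -0.0004],
       [-0.0007, -0.952 ,  0.3062],
       [-0.0007, -0.3062, -0.952 ]]), 't': array([-0.6245, -0.0379,  0.3925])}
```

View pics/scene0.png

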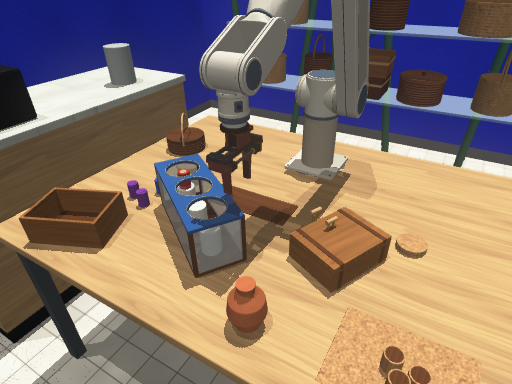

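View pics/side0.png

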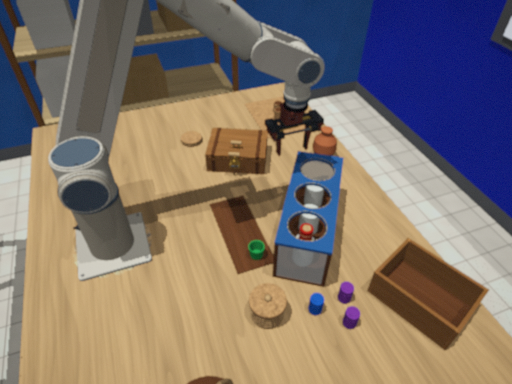

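View pics/wrist0.png

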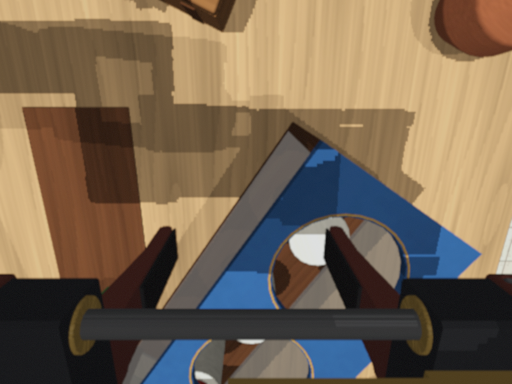

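Run:
```python
import cv2,numpy as np
a=cv2.imread('pics/side0.png')[100:340,170:370];b=cv2.imread('pics/scene0.png')[110:290,120:420]
cv2.imwrite('pics/a.png',cv2.resize(a,None,fx=2.5,fy=2.5,interpolation=cv2.INTER_CUBIC));cv2.imwrite('pics/b.png',cv2.resize(b,None,fx=2.6,fy=2.6,interpolation=cv2.INTER_CUBIC))
```

```text
(no output)
```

View pics/a.png

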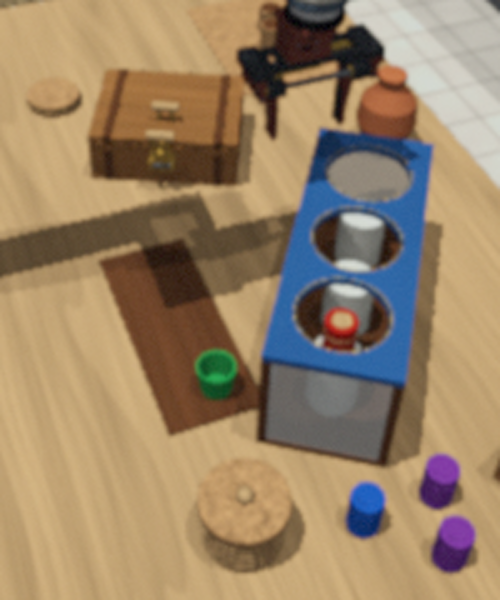

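View pics/b.png

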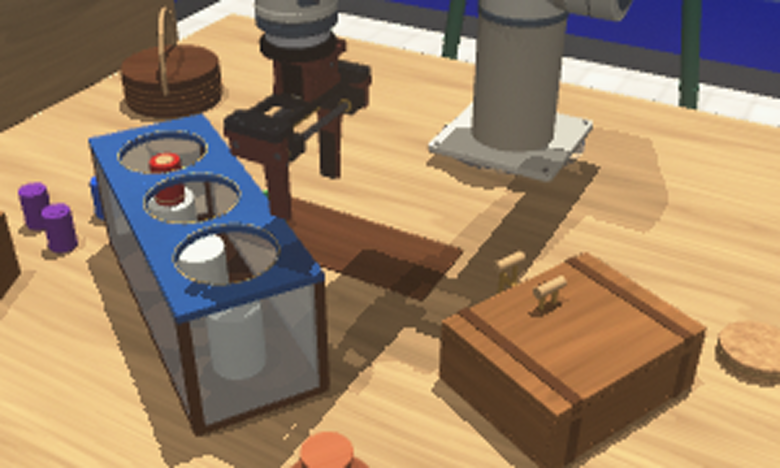

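Run:
```python
from h import *
np.set_printoptions(precision=4,suppress=True)
cs=bot.calibration('side');cc=bot.calibration('scene')
A=lambda u,v:(170+u/2.5,100+v/2.5)
B=lambda u,v:(120+u/2.6,110+v/2.6)
print('hasp',tri(ray(cs,*A(159,134)),ray(cc,*B(510,258))))
print('lidg',tri(ray(cs,*A(165,104)),ray(cc,*B(549,290))))
print('caddy',tri(ray(cs,*A(341,319)),ray(cc,*B(165,160))), onz(cs,*A(341,319),.158))
print('ports side',[onz(cs,*A(*p),.17) for p in [(369,175),(358,240),(345,314)]])
print('ports scene',[onz(cc,*B(*p),.17) for p in [(227,252),(191,198),(162,152)]])
print('cup',onz(cs,*A(216,362),.048),onz(cs,*A(216,395),.003))
print('chest',[onz(cs,*A(*p),.086) for p in [(93,135),(243,140),(107,72),(242,76)]])
print('chest sc',[onz(cc,*B(*p),.086) for p in [(441,322),(575,412),(704,328),(580,254)]])
print('basket',onz(cs,*A(245,500),.09),'coaster',onz(cs,*A(54,95),.02))
```

```text
hasp (array([0.4796, 0.1847, 0.1117]), [np.float64(0.0030315411224594397), np.float64(0.003031541122459453)])
lidg (array([0.5125, 0.2475, 0.112 ]), [np.float64(0.00012046353572421437), np.float64(0.00012046353572424027)])
caddy (array([ 0.5533, -0.2708,  0.1583]), [np.float64(0.002052432497406526), np.float64(0.0020524324974065537)]) [ 0.5548 -0.2722  0.158 ]
ports side [array([ 0.6947, -0.0674,  0.17  ]), array([ 0.6255, -0.1725,  0.17  ]), array([ 0.5569, -0.2758,  0.17  ])]
ports scene [array([ 0.6928, -0.0598,  0.17  ]), array([ 0.6237, -0.1659,  0.17  ]), array([ 0.5523, -0.2722,  0.17  ])]
cup [ 0.4278 -0.2     0.048 ] [ 0.4219 -0.2167  0.003 ]
chest [array([0.3952, 0.2439, 0.086 ]), array([0.6053, 0.1543, 0.086 ]), array([0.461 , 0.3954, 0.086 ]), array([0.6656, 0.3092, 0.086 ])]
chest sc [array([0.5932, 0.1536, 0.086 ]), array([0.6535, 0.3293, 0.086 ]), array([0.4611, 0.4103, 0.086 ]), array([0.3914, 0.2458, 0.086 ])]
basket [ 0.3796 -0.4141  0.09  ] coaster [0.3792 0.4533 0.02  ]
```

>>> {"op": "carry_out", "data": {
  "moves": [
    [1,0,0,-20,0.14],
    [1,0,0,-20,0.14],
    [1,0,0,-25,0.14],
    [1,-40,-15,0,0],
    [1,-40,-15,0,0],
    [1,-40,-15,0,0],
    [1,-40,-15,0,0],
    [1,-42,-15,0,0],
    [1,0,0,0,0],
    [1,0,0,0,0]
  ]
}}

```text
time: 1.15
ee_pos: [0.4708, 0.1514, 0.3019]
eef_rot: [-3.073, 0.652, -0.001]
contact_force: [-0.2, 0.4, -1.0]
width: 0.0877
```

Run:
```python
from h import *
s=bot.get_state();print(s['time'],s['ee_pos'],s['eef_rot'],s['contact_force'])
snap('wrist','w1')
```

```text
1.15 [0.47077346 0.15142741 0.30186179] [-3.07323468e+00  6.51677793e-01 -8.39780844e-04] [-0.19637467  0.35029314 -1.04178589]
```

View pics/w1.png

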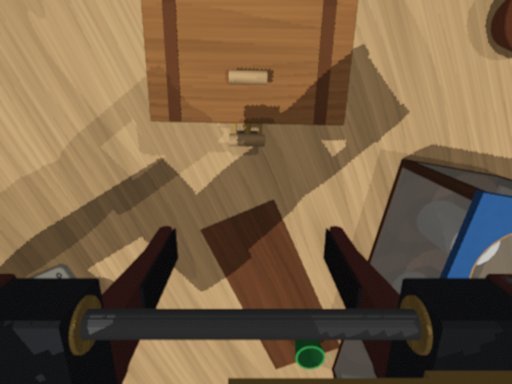

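Run:
```python
import cv2
a=cv2.imread('pics/w1.png')[50:170,140:360]
cv2.imwrite('pics/w1z.png',cv2.resize(a,None,fx=3.6,fy=3.6,interpolation=cv2.INTER_CUBIC))
```

```text
(no output)
```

View pics/w1z.png

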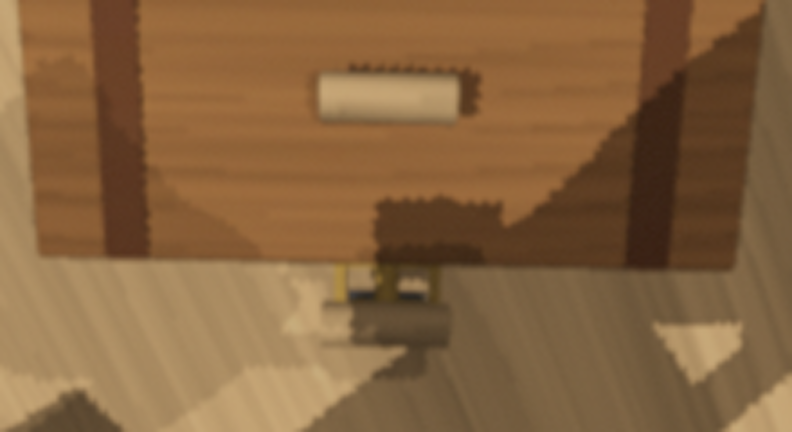

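```bash
cat >> h.py <<'E'
np.set_printoptions(precision=4,suppress=True)
E
python3 - <<'E'
from h import *
c=bot.calibration('wrist');cs=bot.calibration('side');cc=bot.calibration('scene')
Z=lambda u,v:(140+u/3.6,50+v/3.6)
A=lambda u,v:(170+u/2.5,100+v/2.5)
B=lambda u,v:(120+u/2.6,110+v/2.6)
print('hasp',tri(ray(cs,*A(159,134)),ray(cc,*B(510,258)),ray(c,*Z(386,323))), onz(c,*Z(386,323),.108))
print('lidg',tri(ray(cs,*A(165,104)),ray(cc,*B(549,290)),ray(c,*Z(389,97))), onz(c,*Z(389,97),.112))
a=onz(c,*Z(40,256),.086);b=onz(c,*Z(735,269),.086);print(a,b,np.linalg.norm(a-b),'yaw of chest x',np.degrees(np.arctan2((a-b)[1],(a-b)[0]))-90,'mid',(a+b)/2)
g1=onz(c,*Z(317,96),.112);g2=onz(c,*Z(460,98),.112);print(np.linalg.norm(g1-g2),np.degrees(np.arctan2(*(g1-g2)[1::-1]))-90)
h1=onz(c,*Z(322,323),.108);h2=onz(c,*Z(449,323),.108);print(np.linalg.norm(h1-h2))
for y in [0,0]: pass
l=[onz(c,*p,.086) for p in [(143,0),(357,0)]];print(l, [np.degrees(np.arctan2(*(q-r)[1::-1])) for q,r in zip(l,(a,b))])
p=onz(c,310,356,.048);print('cup',p)
E
```

```text
hasp (array([0.4813, 0.1846, 0.1121]), [np.float64(0.002623791173508902), np.float64(0.003895797645080209), np.float64(0.0022739266283563343)]) [0.4832 0.1834 0.108 ]
lidg (array([0.5117, 0.2457, 0.1122]), [np.float64(0.00100336566131485), np.float64(0.001836522397172814), np.float64(0.0022334384071248416)]) [0.5112 0.2435 0.112 ]
[0.3872 0.2469 0.086 ] [0.594  0.1499 0.086 ] 0.22842164278047164 yaw of chest x 64.8721091110032 mid [0.4906 0.1984 0.086 ]
0.04174508298258503 65.18436101769953
0.03988287574957039
[array([0.4417, 0.3592, 0.086 ]), array([0.6478, 0.2672, 0.086 ])] [np.float64(64.10516937129711), np.float64(65.36337474025403)]
cup [ 0.4263 -0.2015  0.048 ]
```

>>> {"op": "carry_out", "data": {
  "moves": [
    [1,-2,-35,0,0.016],
    [1,0,0,45,0],
    [1,0,0,45,0],
    [1,0,0,45,0],
    [1,0,0,40,0],
    [1,0,0,22,0],
    [1,0,0,0,0],
    [0.3,0,0,0,0],
    [0.3,0,0,0,0],
    [0.3,0,0,0,0],
    [0.3,0,0,0,0],
    [0.3,0,0,0,0],
    [0.3,0,0,0,0]
  ],
  "force": 15
}}

```text
time: 2.5
ee_pos: [0.483, 0.1839, 0.1051]
eef_rot: [-3.067, 0.68, 0.002]
contact_force: [-15.1, 7.9, 14.0]
width: 0.0436
```

Run:
```python
from h import *
s=bot.get_state();print(s['time'],s['ee_pos'],s['eef_rot'],s['contact_force'],s['width'])
snap('wrist','w2');snap('side','s2')
```

```text
2.5 [0.483  0.1839 0.1051] [-3.0669  0.68    0.0015] [-15.0737   7.8928  14.0426] 0.043629465590166436
```

View pics/w2.png

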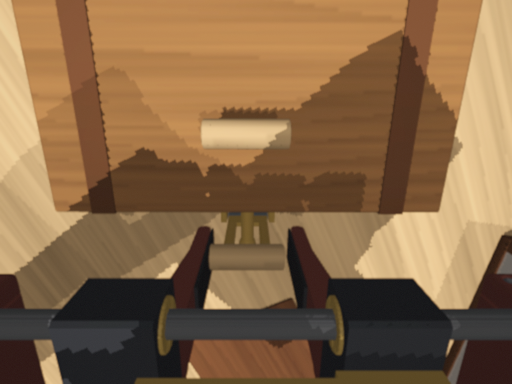

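>>> {"op": "carry_out", "data": {
  "moves": [
    [0.3,0,0,0,0],
    [0.3,0,0,0,0],
    [0.3,0,0,0,0]
  ]
}}

```text
time: 2.9
ee_pos: [0.4811, 0.1841, 0.1049]
eef_rot: [3.066, -0.68, -0.007]
contact_force: [-9.6, 5.0, 9.1]
width: 0.0397
```

>>> {"op": "carry_out", "data": {
  "moves": [
    [0.3,-1.5,0,0,0],
    [0.3,0,8.7,0.7,0],
    [0.3,0,8.4,2,0],
    [0.3,0,8.1,3.2,0],
    [0.3,0,7.5,4.3,0],
    [0.3,0,6.8,5.5,0],
    [0.3,0,5.9,6.3,0],
    [0.3,0,4.9,7.2,0],
    [0.3,0,3.8,7.9,0],
    [0.3,0,2.5,8.3,0],
    [0.3,0,1.3,8.6,0],
    [0.3,0,0,4,0],
    [0.3,0,0,0,0]
  ]
}}

```text
time: 4.2
ee_pos: [0.4561, 0.1313, 0.0458]
eef_rot: [3.066, -0.679, -0.005]
contact_force: [-5.3, -1.4, 0.4]
width: 0.0402
```

Run:
```python
from h import *
s=bot.get_state();print(s['time'],s['ee_pos'],s['eef_rot'],s['contact_force'],s['width'])
snap('wrist','w3')
```

```text
4.2 [0.4561 0.1313 0.0458] [ 3.0655 -0.6789 -0.005 ] [-5.2744 -1.3546  0.3871] 0.040208509590893234
```

View pics/w3.png

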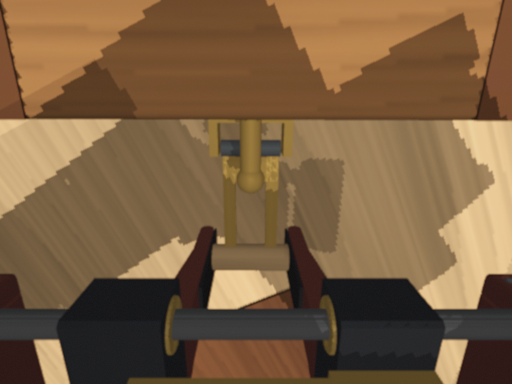

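>>> {"op": "carry_out", "data": {
  "moves": [
    [0.9,0,0,0,0],
    [1,0,0,0,0],
    [1,0,0,0,0],
    [1,0,0,-40,0],
    [1,0,0,-45,0],
    [1,0,0,-30,0],
    [1,2.4,-45,0,0],
    [1,0,-45,0,0],
    [1,0,-35.7,0,0],
    [1,0,0,30,0],
    [1,0,0,23,0],
    [1,0,0,0,0],
    [0.3,0,0,0,0],
    [0.3,0,0,0,0],
    [0.3,0,0,0,0],
    [0.3,0,0,0,0],
    [0.3,0,0,0,0],
    [0.3,0,0,0,0],
    [0.3,0,0,0,0],
    [0.3,0,0,0,0]
  ],
  "force": 25
}}

```text
time: 6.25
ee_pos: [0.51, 0.246, 0.1089]
eef_rot: [-3.066, 0.682, 0.009]
contact_force: [-12.3, 9.6, 9.7]
width: 0.0398
```

Run:
```python
from h import *
s=bot.get_state();print(s['time'],s['ee_pos'],s['eef_rot'],s['contact_force'],s['width'])
snap('wrist','w4')
```

```text
6.25 [0.51   0.246  0.1089] [-3.0664  0.6821  0.0094] [-12.3333   9.6271   9.6909] 0.0397923820497674
```

View pics/w4.png

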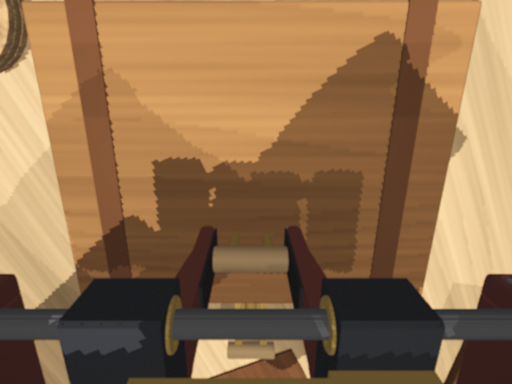

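```bash
python3 -c "
import numpy as np
t=np.linspace(0,1.78,19);a=t+np.arctan2(38,130);r=135.4
y=np.diff(r*np.cos(a));z=-np.diff(r*np.sin(a))
print([[0.3,0,round(p,1),round(q,1),0] for p,q in zip(y,z)])"
```

```text
[[0.3, 0, np.float64(-4.4), np.float64(-12.6), 0], [0.3, 0, np.float64(-5.6), np.float64(-12.2), 0], [0.3, 0, np.float64(-6.8), np.float64(-11.5), 0], [0.3, 0, np.float64(-7.9), np.float64(-10.8), 0], [0.3, 0, np.float64(-8.9), np.float64(-10.0), 0], [0.3, 0, np.float64(-9.9), np.float64(-9.0), 0], [0.3, 0, np.float64(-10.7), np.float64(-8.0), 0], [0.3, 0, np.float64(-11.4), np.float64(-6.9), 0], [0.3, 0, np.float64(-12.1), np.float64(-5.8), 0], [0.3, 0, np.float64(-12.6), np.float64(-4.6), 0], [0.3, 0, np.float64(-13.0), np.float64(-3.3), 0], [0.3, 0, np.float64(-13.2), np.float64(-2.0), 0], [0.3, 0, np.float64(-13.4), np.float64(-0.7), 0], [0.3, 0, np.float64(-13.4), np.float64(0.7), 0], [0.3, 0, np.float64(-13.2), np.float64(2.0), 0], [0.3, 0, np.float64(-13.0), np.float64(3.3), 0], [0.3, 0, np.float64(-12.6), np.float64(4.5), 0], [0.3, 0, np.float64(-12.1), np.float64(5.8), 0]]
```

>>> {"op": "carry_out", "data": {
  "moves": [
    [0.3,-1,0,0,0],
    [0.3,0,-4.4,-12.6,0],
    [0.3,0,-5.6,-12.2,0],
    [0.3,0,-6.8,-11.5,0],
    [0.3,0,-7.9,-10.8,0],
    [0.3,0,-8.9,-10,0],
    [0.3,0,-9.9,-9,0],
    [0.3,0,-10.7,-8,0],
    [0.3,0,-11.4,-6.9,0],
    [0.3,0,-12.1,-5.8,0]
  ]
}}

```text
time: 7.3
ee_pos: [0.542, 0.3147, 0.1946]
eef_rot: [3.063, -0.679, -0.009]
contact_force: [-7.1, -0.4, -1.7]
width: 0.0396
```

Run:
```python
from h import *
snap('side','s5')
```

```text
(no output)
```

View pics/s5.png

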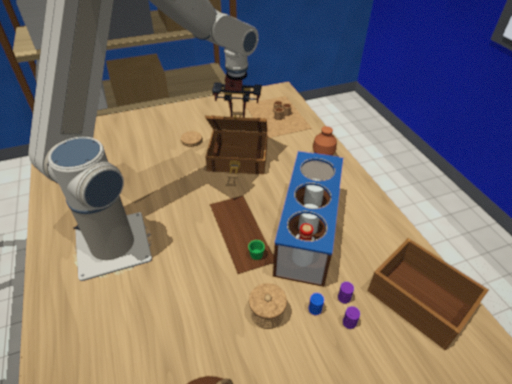

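Lid is opening in the grip; continue.

>>> {"op": "carry_out", "data": {
  "moves": [
    [0.3,0,-12.6,-4.6,0],
    [0.3,0,-13,-3.3,0],
    [0.3,0,-13.2,-2,0],
    [0.3,0,-13.4,-0.7,0],
    [0.3,0,-13.4,0.7,0],
    [0.3,0,-13.2,2,0],
    [0.3,0,-13,3.3,0],
    [0.3,0,-12.6,4.5,0],
    [0.3,0,-12.1,5.8,0],
    [0.3,0,0,0,0],
    [0.3,0,0,0,0]
  ]
}}

```text
time: 8.45
ee_pos: [0.5933, 0.424, 0.1909]
eef_rot: [-3.064, 0.678, 0.002]
contact_force: [-5.7, 7.4, 5.6]
width: 0.0396
```

Run:
```python
from h import *
snap('side','s6');snap('wrist','w6')
```

```text
(no output)
```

View pics/s6.png

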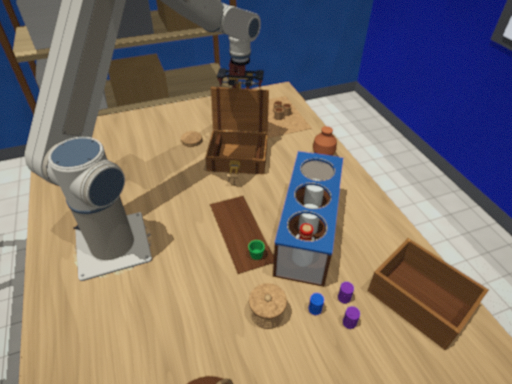

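View pics/w6.png

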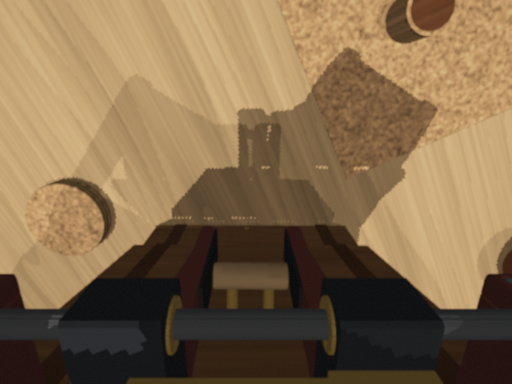

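>>> {"op": "carry_out", "data": {
  "moves": [
    [0.9,0,0,0,0],
    [1,0,0,0,0],
    [1,0,0,0,0],
    [1,0,0,-40,0],
    [1,0,0,-40,0],
    [1,0,0,-40,0],
    [1,14.4,30,0,0],
    [1,20,45,0,0],
    [1,20,45,0,0],
    [1,20,45,0,0],
    [1,20,45,0,0],
    [1,20,45,0,0],
    [1,20,45,0,0],
    [1,20,45,0,0],
    [1,20,45,0,0],
    [1,20,45,0,0],
    [1,15,45,0,0],
    [1,15,45,0,0],
    [1,15,45,0,0],
    [1,10,45,0,0]
  ]
}}

```text
time: 10.55
ee_pos: [0.5599, -0.2441, 0.3097]
eef_rot: [3.067, -0.68, 0.0]
contact_force: [0.9, 0.1, 0.2]
width: 0.0879
```

Run:
```python
from h import *
s=bot.get_state();print(s['time'],s['ee_pos'],s['eef_rot'],s['contact_force'],s['width'])
snap('side','s7');snap('wrist','w7')
```

```text
10.55 [ 0.5599 -0.2441  0.3097] [ 3.0668 -0.6803  0.0003] [0.9313 0.1031 0.1522] 0.08791580403741715
```

View pics/s7.png

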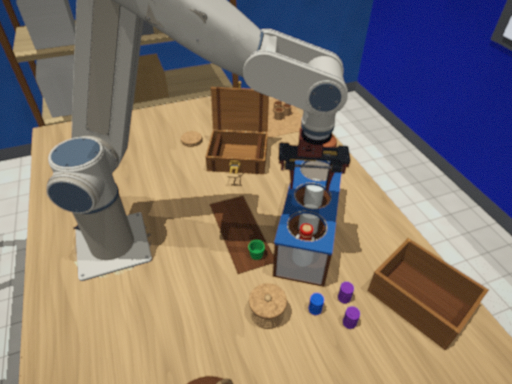

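View pics/w7.png

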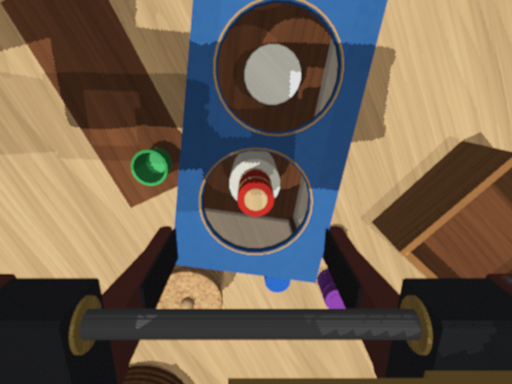

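Run:
```python
from h import *
s=bot.get_state();print(s['ee_pos'])
ims,cs=snap('side','s8');imw,cw=snap('wrist','w8');imc,cc=snap('scene','c8')
def red(im,box):
    h=cv2.cvtColor(im,cv2.COLOR_RGB2HSV);m=(((h[:,:,0]<6)|(h[:,:,0]>174))&(h[:,:,1]>170)&(h[:,:,2]>110)).astype(np.uint8)
    m2=np.zeros_like(m);x0,y0,x1,y1=box;m2[y0:y1,x0:x1]=m[y0:y1,x0:x1];return m2
for n,im,b in [('w',imw,(200,150,320,260)),('s',ims,(290,210,325,245)),('c',imc,(165,155,205,210))]:
    m=red(im,b);ys,xs=np.nonzero(m);print(n,xs.min(),xs.max(),ys.min(),ys.max(),xs.size)
def up(im,b,k,f): cv2.imwrite('pics/'+f+'.png',cv2.resize(im[b[1]:b[3],b[0]:b[2],::-1],None,fx=k,fy=k,interpolation=cv2.INTER_CUBIC))
up(imw,(190,140,330,270),4,'z1');up(ims,(280,200,340,260),8,'z2');up(imc,(150,150,220,220),8,'z3')
for b in [(256,200)]: print(onz(cw,256,200,.158),onz(cw,256,200,.17))
```

```text
[ 0.559  -0.2467  0.3096]
w 238 275 187 220 573
s 300 312 224 237 54
c 178 188 169 174 29
[ 0.5558 -0.2678  0.158 ] [ 0.5574 -0.2638  0.17  ]
```

View pics/z1.png

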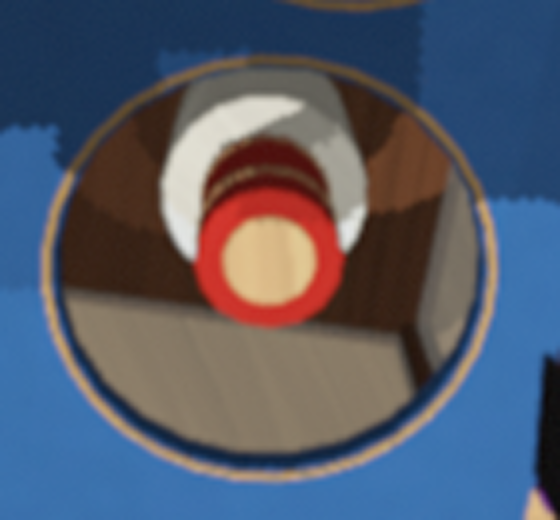

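View pics/z2.png

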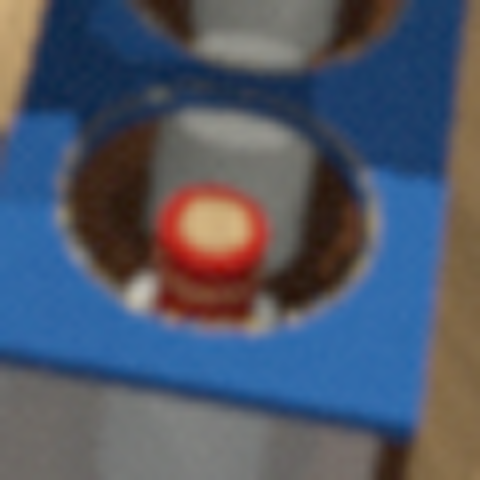

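View pics/z3.png

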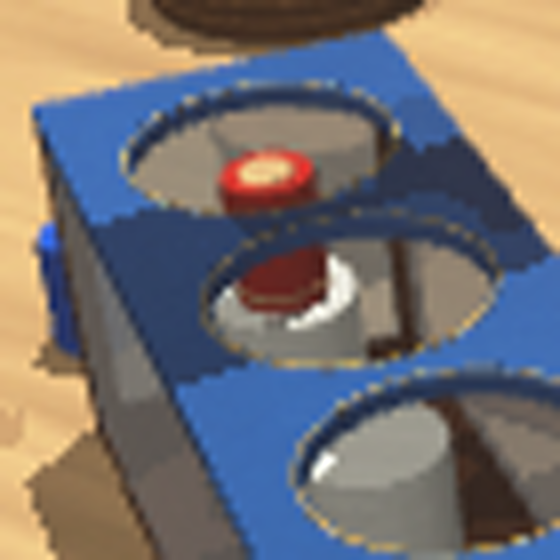

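Run:
```python
from h import *
cw=bot.calibration('wrist');cs=bot.calibration('side');cc=bot.calibration('scene')
w=(257.25,204.5);s=(306.75,228);k=(183.5,171.5)
print(tri(ray(cw,*w),ray(cs,*s)),tri(ray(cw,*w),ray(cs,*s),ray(cc,*k)));print(onz(cw,*w,.158),onz(cs,*s,.158),onz(cc,*k,.158))
print('port',onz(cw,257.25,207,.17),onz(cs,307.5,225.9,.17))
print('cup w',onz(cw,151,168,.048))
```

```text
(array([ 0.5559, -0.2714,  0.1551]), [np.float64(0.0006965761949873236), np.float64(0.0006965761949871368)]) (array([ 0.5544, -0.2708,  0.1576]), [np.float64(0.0013089375852335943), np.float64(0.0026641781693098098), np.float64(0.0032426949231356555)])
[ 0.5557 -0.2701  0.158 ] [ 0.5551 -0.2739  0.158 ] [ 0.5508 -0.2702  0.158 ]
port [ 0.5561 -0.2684  0.17  ] [ 0.555  -0.2764  0.17  ]
cup w [ 0.4294 -0.1961  0.048 ]
```

>>> {"op": "carry_out", "data": {
  "moves": [
    [0.68,7.2,23.7,0,0],
    [0.68,0,0,40,0],
    [0.68,0,0,40,0],
    [0.68,0,0,27,0],
    [0.68,0,0,0,0],
    [0.68,0,0,0,0]
  ],
  "force": 15
}}

```text
time: 11.4
ee_pos: [0.5576, -0.2649, 0.2032]
eef_rot: [-3.068, 0.677, 0.001]
contact_force: [0.9, 0.2, 0.3]
width: 0.0597
```

Run:
```python
from h import *
s=bot.get_state();print(s['time'],s['ee_pos'],s['eef_rot'],s['contact_force'],s['width'])
snap('wrist','w9')
c=bot.calibration('wrist')
print(proj(c,s['ee_pos']),proj(c,np.array(s['ee_pos'])-[0,0,.042]))
```

```text
11.4 [ 0.5576 -0.2649  0.2032] [-3.0676  0.6768  0.0005] [0.8912 0.1546 0.2685] 0.05967775197138941
[247.8389 251.0669] [248.1388 220.9359]
```

View pics/w9.png

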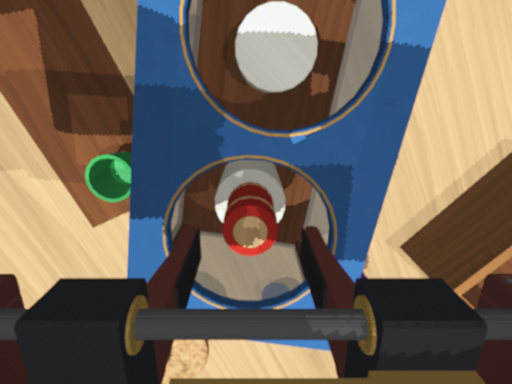

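Run:
```python
from h import *
c=bot.calibration('wrist');p=np.array(bot.get_state()['ee_pos'])
X=onz(c,250,230,.158);d=X-p;a=np.radians(-25);print(X,d[:2]@[np.cos(a),np.sin(a)],d[:2]@[np.sin(a),-np.cos(a)])
print(onz(c,250,231,.17))
```

```text
[ 0.5553 -0.273   0.158 ] 0.0005003692563885021 0.008080723254311735
[ 0.5573 -0.2686  0.17  ]
```

>>> {"op": "carry_out", "data": {
  "moves": [
    [0.68,0.5,7,0,0],
    [0.68,0,0,22,0],
    [0.68,0,0,22,0],
    [0.68,0,0,21.5,0],
    [0.68,0,0,0,0],
    [0.3,0,0,0,0],
    [0.3,0,0,0,0],
    [0.3,0,0,0,0],
    [0.3,0,0,0,0],
    [0.3,0,0,0,0],
    [0.3,0,0,0,0]
  ],
  "force": 15
}}

```text
time: 12.55
ee_pos: [0.5553, -0.2731, 0.1389]
eef_rot: [3.067, -0.679, 0.004]
contact_force: [-1.1, 0.2, 6.8]
width: 0.0398
```

Run:
```python
from h import *
snap('wrist','w10')
```

```text
(no output)
```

View pics/w10.png

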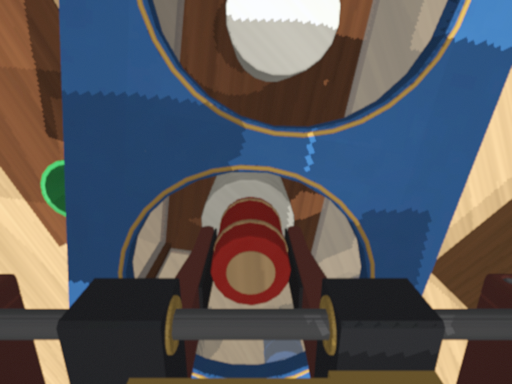

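>>> {"op": "carry_out", "data": {
  "moves": [
    [0.3,0,0,-15,0],
    [0.3,0,0,-30,0],
    [0.3,0,0,-40,0],
    [0.3,0,0,-40,0],
    [0.3,-11,-17,0,0],
    [0.3,-22,-34,0,0],
    [0.3,-22,-34,0,0],
    [0.3,-22,-34,0,0],
    [0.3,-22,-34,0,0],
    [0.3,-22,-34,0,0],
    [0.3,-22,-34,0,0],
    [0.3,-22,-34,0,0],
    [0.3,-22,-34,0,0],
    [0.3,-22,-34,0,0],
    [0.3,-22,-34,0,0],
    [0.3,-22,-34,0,0],
    [0.3,-22,-34,0,0],
    [0.3,-22,-34,0,0],
    [0.3,-11,-22,0,0],
    [0.3,0,0,0,0]
  ],
  "force": 22
}}

```text
time: 14.6
ee_pos: [0.4775, 0.2962, 0.2624]
eef_rot: [-3.068, 0.674, 0.0]
contact_force: [0.4, -0.2, -0.2]
width: 0.0396
```

Run:
```python
from h import *
s=bot.get_state();print(s['time'],s['ee_pos'],s['eef_rot'],s['contact_force'],s['width'])
snap('wrist','w11')
snap('side','s11')
p=np.array(s['ee_pos']);d=np.array([.4788,.2928])-p[:2];a=np.radians(-25);print(d@[np.cos(a),np.sin(a)],d@[np.sin(a),-np.cos(a)])
```

```text
14.6 [0.4775 0.2962 0.2624] [-3.0677  0.6738  0.    ] [ 0.3689 -0.2327 -0.2087] 0.039563847581354526
0.0026396287808830307 0.0025261017264919697
```

View pics/w11.png

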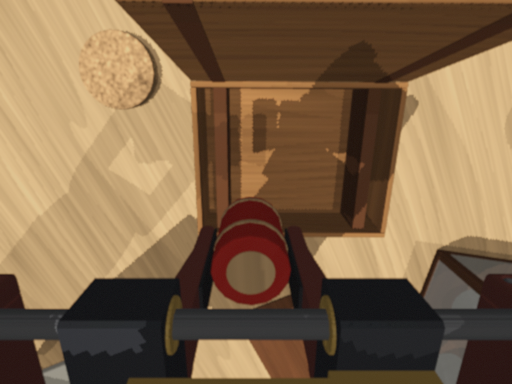

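View pics/s11.png

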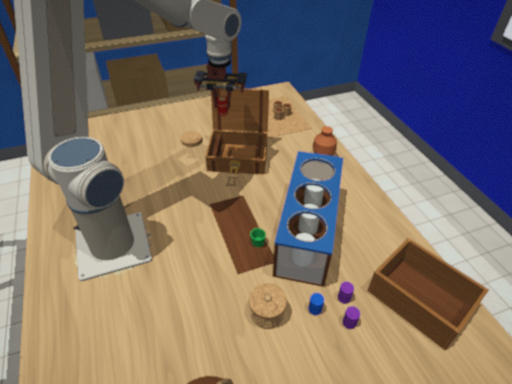

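Run:
```python
from h import *
c=bot.calibration('wrist')
P=[onz(c,*p,.074) for p in [(192,82),(407,84),(203,235),(384,236)]];print(P,np.mean(P,0))
p=bot.get_state()['ee_pos'];print(p)
```

```text
[array([0.463 , 0.4055, 0.074 ]), array([0.6673, 0.3084, 0.074 ]), array([0.3911, 0.2437, 0.074 ]), array([0.5926, 0.1484, 0.074 ])] [0.5285 0.2765 0.074 ]
[0.4776 0.2934 0.2621]
```

>>> {"op": "carry_out", "data": {
  "moves": [
    [0.3,1,0,40,0],
    [0.3,0,0,45,0],
    [0.3,0,0,45,0],
    [0.3,0,0,45,0],
    [0.3,0,0,25,0],
    [0.3,0,0,8,0],
    [0.3,0,0,3,0],
    [0.3,0,0,0,0],
    [0.3,0,0,0,0]
  ]
}}

```text
time: 15.6
ee_pos: [0.4804, 0.2933, 0.0529]
eef_rot: [-3.065, 0.68, -0.003]
contact_force: [0.1, 0.1, -1.0]
width: 0.0395
```

>>> {"op": "carry_out", "data": {
  "moves": [
    [0.3,0,0,3,0],
    [0.3,0,0,2,0],
    [0.3,0,0,0,0]
  ]
}}

```text
time: 15.9
ee_pos: [0.4798, 0.2933, 0.0469]
eef_rot: [-3.066, 0.679, -0.001]
contact_force: [0.7, 0.2, 3.5]
width: 0.0397
```

>>> {"op": "carry_out", "data": {
  "moves": [
    [0.5,0,0,0,0],
    [0.68,0,0,0,0],
    [0.68,0,0,0,0],
    [0.68,0,0,0,0],
    [0.68,0,0,-20,0],
    [0.68,0,0,-40,0],
    [0.68,0,0,-45,0],
    [0.68,0,0,-45,0],
    [0.68,0,0,-45,0],
    [0.68,0,0,0,0]
  ]
}}

```text
time: 16.9
ee_pos: [0.4824, 0.2947, 0.2477]
eef_rot: [-3.06, 0.678, -0.013]
contact_force: [0.4, 1.2, -0.0]
width: 0.0596
```

Run:
```python
from h import *
s=bot.get_state();print(s['time'],s['ee_pos'],s['eef_rot'],s['contact_force'],s['width'])
snap('wrist','w12')
im,c=snap('side','s12')
h=cv2.cvtColor(im,cv2.COLOR_RGB2HSV);m=((h[:,:,0]>50)&(h[:,:,0]<85)&(h[:,:,1]>120)&(h[:,:,2]>60));m[:180]=0;m[:,300:]=0
ys,xs=np.nonzero(m);print(xs.min(),xs.max(),ys.min(),ys.max());u=(xs.min()+xs.max())/2
v=ys.min()+(xs.max()-xs.min())/2*.7
print(onz(c,u,v,.048),onz(c,u,v+1,.048))
```

```text
16.9 [0.4824 0.2947 0.2477] [-3.0598  0.6777 -0.013 ] [ 0.4441  1.2212 -0.032 ] 0.059561476449318626
250 264 228 246
[ 0.4467 -0.1556  0.048 ] [ 0.4452 -0.1595  0.048 ]
```

View pics/w12.png

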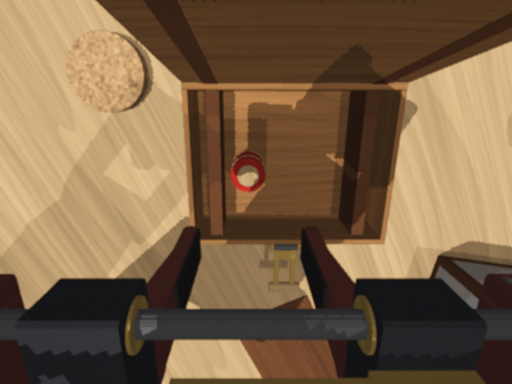

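>>> {"op": "carry_out", "data": {
  "moves": [
    [0.8,6,20,0,0],
    [1,12,38,0,0],
    [1,12,38,0,0],
    [1,12,38,0,0],
    [1,12,38,0,0],
    [1,12,38,0,0],
    [1,12,38,0,0],
    [1,12,38,0,0],
    [1,12,38,0,0],
    [1,12,38,0,0],
    [1,12,38,0,0],
    [1,12,38,0,0],
    [1,12,38,0,0],
    [1,8,19,0,0],
    [1,0,0,0,0],
    [1,0,0,0,0]
  ]
}}

```text
time: 18.6
ee_pos: [0.4118, -0.2221, 0.2397]
eef_rot: [-3.065, 0.682, 0.006]
contact_force: [0.1, 0.7, -0.1]
width: 0.0875
```

Run:
```python
from h import *
s=bot.get_state();print(s['time'],s['ee_pos'],s['eef_rot'],s['contact_force'],s['width'])
im,c=snap('wrist','w13');print(bot.get_state()['ee_pos'])
h=cv2.cvtColor(im,cv2.COLOR_RGB2HSV);m=((h[:,:,0]>50)&(h[:,:,0]<85)&(h[:,:,1]>120)&(h[:,:,2]>60)).astype(np.uint8)
print(cv2.connectedComponentsWithStats(m)[2])
```

```text
18.6 [ 0.4118 -0.2221  0.2397] [-3.0654  0.6818  0.0056] [ 0.0676  0.6867 -0.1189] 0.08745536606535473
[ 0.4122 -0.2216  0.24  ]
[[     0      0    512    384 195040]
 [   233     80     47     49   1568]]
```

View pics/w13.png

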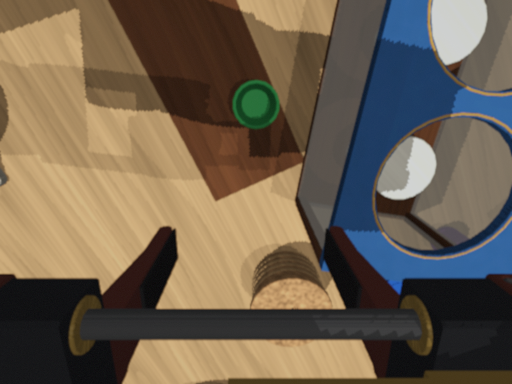

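Run:
```python
from h import *
s=bot.get_state();print(s['joint_pos'])
ims,cs=snap('side','s14');c=bot.calibration('wrist')
cv2.imwrite('pics/z4.png',cv2.resize(ims[205:265,230:290,::-1],None,fx=8,fy=8,interpolation=cv2.INTER_CUBIC))
im=cv2.imread('pics/w13.png');cv2.imwrite('pics/z5.png',cv2.resize(im[65:145,215:295],None,fx=6,fy=6,interpolation=cv2.INTER_CUBIC))
```

```text
[-0.5189  0.1877  1.9614  0.0002  0.9956 -0.0825]
```

View pics/z4.png

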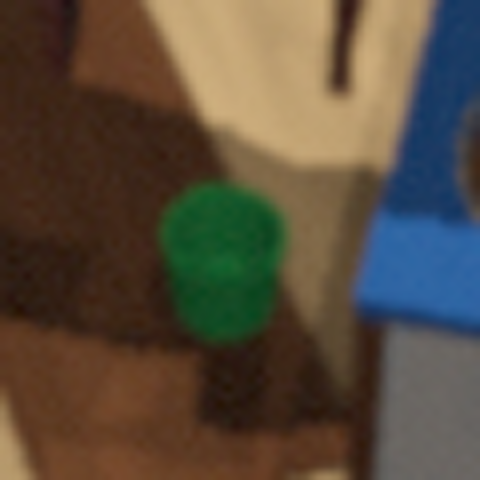

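View pics/z5.png

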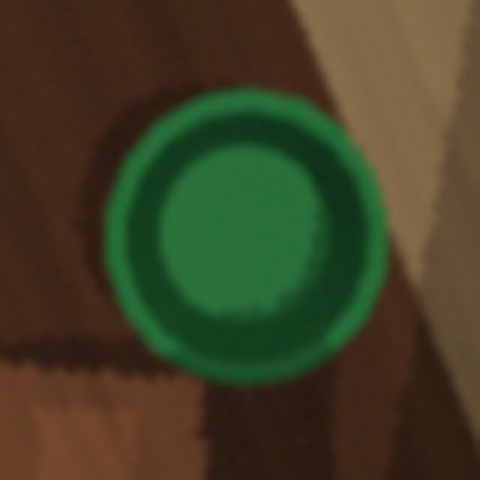

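Run:
```python
from h import *
c=bot.calibration('wrist');cs=bot.calibration('side')
print(tri(ray(c,255.8,103.7),ray(cs,257.75,234.4)),onz(c,255.8,103.7,.048),onz(cs,257.75,234.4,.048))
print([onz(c,*p,.0) for p in [(297,198),(336,0)]], [onz(c,*p,.17) for p in [(330,269),(386,0)]])
```

```text
(array([ 0.4491, -0.1573,  0.0414]), [np.float64(0.0003744408473835253), np.float64(0.0003744408473835147)]) [ 0.4494 -0.1573  0.048 ] [ 0.4467 -0.1623  0.048 ]
[array([ 0.4488, -0.2949,  0.    ]), array([ 0.5781, -0.0951,  0.    ])] [array([ 0.4499, -0.2993,  0.17  ]), array([ 0.5503, -0.1307,  0.17  ])]
```

>>> {"op": "carry_out", "data": {
  "moves": [
    [1,0,0,0,-0.143],
    [1,0,0,0,-0.143],
    [1,0,0,0,-0.143],
    [1,0,0,0,-0.143],
    [1,0,0,0,-0.143],
    [1,0,0,0,-0.143],
    [1,0,0,0,-0.143],
    [1,0,0,0,-0.143],
    [1,0,0,0,-0.143],
    [1,0,0,0,-0.143],
    [1,36,-1.5,30,0],
    [1,36.5,-1.7,30,0],
    [1,0,0,30,0],
    [1,0,0,0,0],
    [1,0,0,0,0]
  ]
}}

```text
time: 20.2
ee_pos: [0.45, -0.1591, 0.1513]
eef_rot: [-2.759, -1.499, 0.002]
contact_force: [0.3, -0.2, 0.4]
width: 0.0879
```

Run:
```python
from h import *
im,c=snap('wrist','w15')
s=bot.get_state();print(s['time'],s['ee_pos'],s['eef_rot'],s['contact_force'],s['width'],s['joint_pos'])
p=np.array(s['ee_pos']);print(proj(c,[p[0],p[1],.048]),proj(c,[.449,-.159,.048]))
```

```text
20.25 [ 0.4506 -0.1598  0.1521] [2.7607 1.4986 0.0004] [0.7151 0.2727 0.0319] 0.08777788655652699 [-0.3656  0.3387  2.0108 -0.0001  0.7916 -1.3602]
[251.1747 195.1186] [250.9234 193.1803]
```

View pics/w15.png

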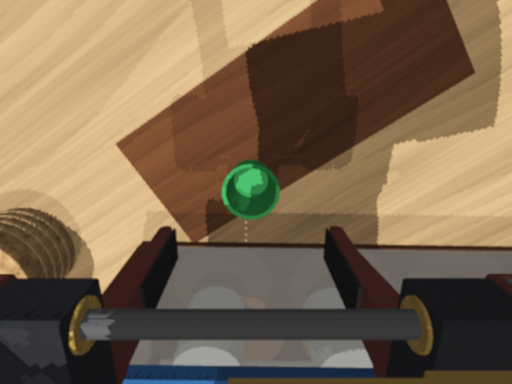

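>>> {"op": "carry_out", "data": {
  "moves": [
    [1,0,-2,40,0],
    [1,0,0,40,0],
    [1,0,0,30,0],
    [1,0,0,11,0],
    [1,0,0,0,0],
    [0.4,0,0,0,0],
    [0.4,0,0,0,0],
    [0.4,0,0,0,0],
    [0.4,0,0,0,0],
    [0.4,0,0,0,0],
    [0.4,0,0,0,0]
  ],
  "force": 15
}}

```text
time: 21.35
ee_pos: [0.449, -0.1589, 0.0307]
eef_rot: [2.761, 1.498, 0.001]
contact_force: [-0.5, 0.9, 5.4]
width: 0.0497
```

Run:
```python
from h import *
im,c=snap('wrist','w16')
```

```text
(no output)
```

View pics/w16.png

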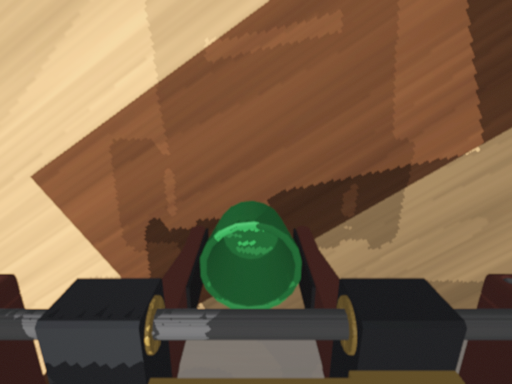

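>>> {"op": "carry_out", "data": {
  "moves": [
    [0.4,0,0,-10,0],
    [0.4,0,0,-30,0],
    [0.4,0,0,-40,0],
    [0.4,0,0,-40,0],
    [0.4,0,0,-40,0],
    [0.4,0,0,-20,0],
    [0.4,0,0,0,0.143],
    [0.4,0,0,0,0.143],
    [0.4,0,0,0,0.143],
    [0.4,0,0,0,0.143],
    [0.4,0,0,0,0.143],
    [0.4,0,0,0,0.143],
    [0.4,0,0,0,0.143],
    [0.4,0,0,0,0.143],
    [0.4,0,0,0,0.143],
    [0.4,0,0,0,0.143]
  ],
  "force": 20
}}

```text
time: 23.0
ee_pos: [0.4482, -0.1587, 0.2106]
eef_rot: [-3.065, 0.688, 0.001]
contact_force: [-0.2, 0.2, -1.0]
width: 0.05
```

>>> {"op": "carry_out", "data": {
  "moves": [
    [0.4,-3,-20,0,0],
    [0.4,-5.4,-35,0,0],
    [0.4,-5.4,-35,0,0],
    [0.4,-5.4,-35,0,0],
    [0.4,-5.4,-35,0,0],
    [0.4,-5.4,-35,0,0],
    [0.4,-5.4,-35,0,0],
    [0.4,-5.4,-35,0,0],
    [0.4,-5.4,-35,0,0],
    [0.4,-5.4,-35,0,0],
    [0.4,-5.4,-35,0,0],
    [0.4,-5.4,-35,0,0],
    [0.4,-3,-15,0,0],
    [0.4,0,0,0,0],
    [0.4,0,0,0,0]
  ]
}}

```text
time: 24.5
ee_pos: [0.566, 0.2485, 0.21]
eef_rot: [3.066, -0.679, -0.002]
contact_force: [0.3, -0.9, -1.5]
width: 0.0499
```

Run:
```python
from h import *
im,c=snap('wrist','w17')
s=bot.get_state();print(s['time'],s['ee_pos'],s['eef_rot'],s['contact_force'],s['width'])
p=np.array(s['ee_pos']);d=np.array([.5677,.2496])-p[:2];a=2*np.arctan2(s['eef_rot'][1],s['eef_rot'][0]);print(a,d@[np.cos(a),np.sin(a)],d@[np.sin(a),-np.cos(a)])
```

```text
24.55 [0.5661 0.2481 0.2101] [ 3.066  -0.6801 -0.0015] [-0.0756  0.1569 -0.4948] 0.05018781923113741
-0.43654808546952756 0.0008382434045412171 -0.002034343882443202
```

View pics/w17.png

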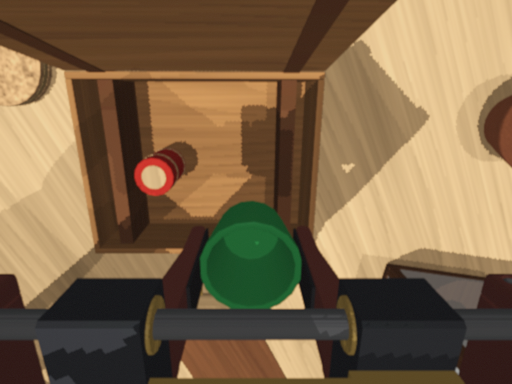

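>>> {"op": "carry_out", "data": {
  "moves": [
    [0.4,0.5,-2,35,0],
    [0.4,0,0,45,0],
    [0.4,0,0,45,0],
    [0.4,0,0,30,0],
    [0.4,0,0,14,0],
    [0.4,0,0,4,0],
    [0.4,0,0,0,0],
    [0.4,0,0,0,0]
  ]
}}

```text
time: 25.35
ee_pos: [0.5693, 0.2513, 0.0391]
eef_rot: [-3.066, 0.68, -0.004]
contact_force: [-0.3, 0.3, -0.9]
width: 0.0498
```

>>> {"op": "carry_out", "data": {
  "moves": [
    [0.4,0,0,3,0],
    [0.4,0,0,2,0],
    [0.4,0,0,0,0]
  ]
}}

```text
time: 25.65
ee_pos: [0.569, 0.2514, 0.0337]
eef_rot: [-3.066, 0.679, -0.003]
contact_force: [-1.4, -0.3, 5.8]
width: 0.0496
```

Contact; release and rise.

>>> {"op": "carry_out", "data": {
  "moves": [
    [0.6,0,0,0,0],
    [0.82,0,0,0,0],
    [0.82,0,0,0,0],
    [0.82,0,0,0,0],
    [0.82,0,0,-20,0],
    [0.82,0,0,-40,0],
    [0.82,0,0,-45,0],
    [0.82,0,0,-45,0],
    [0.82,0,0,-45,0],
    [1,0,15,-45,0],
    [1,0,20,0,0],
    [1,0,0,0,0]
  ]
}}

```text
time: 26.85
ee_pos: [0.553, 0.2182, 0.2738]
eef_rot: [-3.066, 0.681, -0.003]
contact_force: [0.8, 0.2, -0.3]
width: 0.0878
```

Run:
```python
from h import *
im,c=snap('wrist','w18');snap('side','s18');snap('scene','c18')
s=bot.get_state();print(s['time'],s['ee_pos'],s['eef_rot'],s['contact_force'],s['width'])
```

```text
27.0 [0.553  0.2195 0.2713] [ 3.0665 -0.6798 -0.0021] [-0.807   0.0953  0.1813] 0.08764864462442494
```

View pics/w18.png

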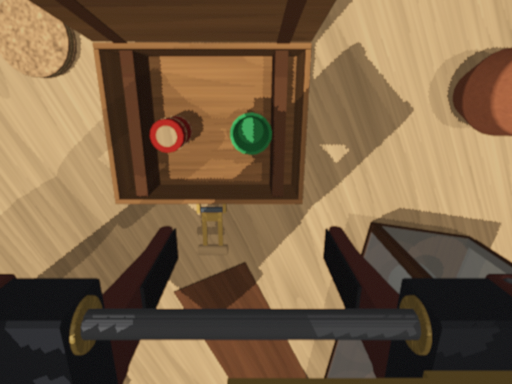

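View pics/s18.png

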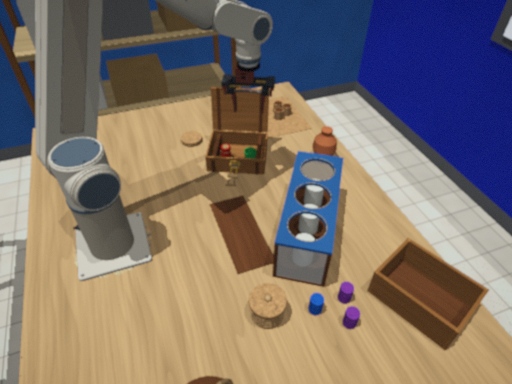

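View pics/c18.png

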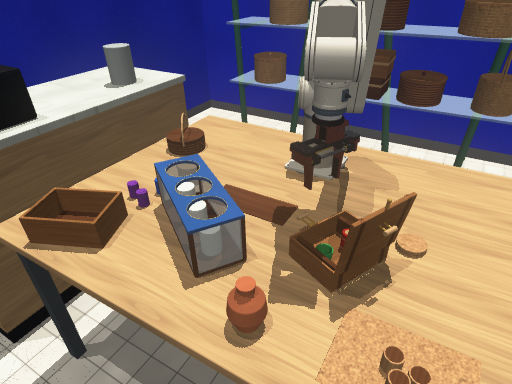

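>>> {"op": "carry_out", "data": {
  "moves": [
    [1,0,0,-30,0],
    [1,-10,-40,0,0],
    [1,-10,-40,0,0],
    [1,-10,-40,0,0],
    [1,-10,-40,0,0],
    [1,-10,-42,0,0],
    [1,0,0,0,0],
    [1,0,0,0,0]
  ]
}}

```text
time: 27.8
ee_pos: [0.5925, 0.4246, 0.2997]
eef_rot: [3.065, -0.676, -0.003]
contact_force: [-0.3, -0.1, -0.6]
width: 0.0876
```

Run:
```python
from h import *
im,c=snap('wrist','w19');ims,cs=snap('side','s19');imc,cc=snap('scene','c19')
s=bot.get_state();print(s['time'],s['ee_pos'],s['eef_rot'],s['contact_force'],s['width'])
print(proj(c,[.5933,.424,.196]),proj(cs,[.5933,.424,.196]),proj(cc,[.5933,.424,.196]))
x,y=map(int,proj(cc,[.5933,.424,.196]));cv2.imwrite('pics/z6.png',cv2.resize(imc[y-40:y+40,x-40:x+40,::-1],None,fx=6,fy=6,interpolation=cv2.INTER_CUBIC))
```

```text
27.95 [0.593  0.4225 0.3015] [ 3.0657 -0.6802 -0.0015] [ 0.2295 -0.496   0.4792] 0.08776442811082687
[250.7766 193.5409] [240.4442  95.9953] [392.9528 233.6572]
```

View pics/w19.png

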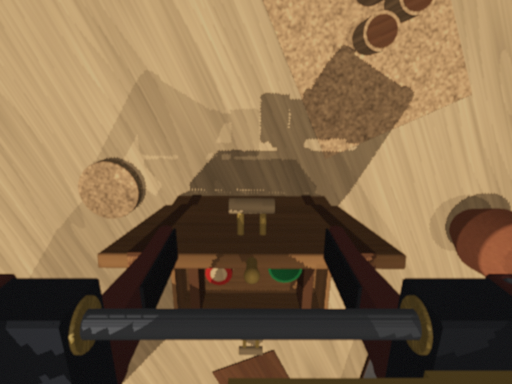

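View pics/z6.png

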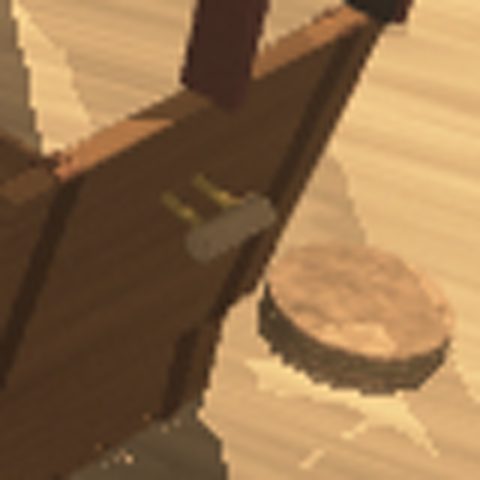

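Run:
```python
from h import *
c=bot.calibration('wrist');cc=bot.calibration('scene')
k=(352+231/6,193+226/6)
X,_=tri(ray(c,252,206),ray(cc,*k));print(X,_)
ux=np.array([.4226,.9063,0]);hinge=np.array([.5284,.2795,.074])+.09*ux
d=X-hinge;print(d@ux,d[2],np.hypot(d@ux,d[2]),'th',np.arctan2(d[2],-(d@ux))-.2844)
G=np.array([.5933,.424,.196])-hinge;print(G@ux,G[2],np.arctan2(G[2],-(G@ux))-.2844)
for th in (1.6,1.65,1.7,1.75,1.8):
    a=th+.2844;P=hinge+ux*(-.1354*np.cos(a))+np.array([0,0,.1354*np.sin(a)]);print(th,P,proj(c,P),proj(cc,P))
s=bot.get_state();print(s['ee_pos'])
```

```text
[0.5912 0.4148 0.202 ] [np.float64(0.00228955025252472), np.float64(0.002289550252524917)]
0.059180812019922105 0.12799950493630274 0.14101858663054295 th 1.7194744707939644
0.06838974949999999 0.12200000000000001 1.7973197719358411
1.6 [0.5841 0.3989 0.2028] [251.6866 222.1115] [383.756  226.1643]
1.65 [0.5868 0.4047 0.2005] [251.6755 214.5017] [385.7432 228.2202]
1.7 [0.5894 0.4104 0.198 ] [251.6629 206.9016] [387.6794 230.3682]
1.75 [0.592  0.4159 0.1951] [251.6487 199.3584] [389.5576 232.6019]
1.8 [0.5945 0.4214 0.1919] [251.6331 191.9184] [391.3706 234.9144]
[0.593  0.4225 0.3015]
```

>>> {"op": "carry_out", "data": {
  "moves": [
    [1,1.5,9.5,0,0],
    [1,0,0,40,0],
    [1,0,0,40,0],
    [1,0,0,20,0],
    [1,0,0,9,0],
    [1,0,0,0,0],
    [0.3,0,0,0,0],
    [0.3,0,0,0,0],
    [0.3,0,0,0,0],
    [0.3,0,0,0,0],
    [0.3,0,0,0,0],
    [0.3,0,0,0,0],
    [0.3,0,0,0,0]
  ],
  "force": 25
}}

```text
time: 29.25
ee_pos: [0.5891, 0.4151, 0.1934]
eef_rot: [-3.067, 0.68, 0.005]
contact_force: [-6.3, 2.5, 3.7]
width: 0.0395
```

Run:
```python
from h import *
im,c=snap('wrist','w20')
s=bot.get_state();p=s['ee_pos'];print(s['time'],p,s['contact_force'],s['width'])
ux=np.array([.4226,.9063,0]);hinge=np.array([.5284,.2795,.074])+.09*ux
G=np.array(p)+[0,0,.005]-hinge;a0=np.arctan2(G[2],-(G@ux));print(G@ux,G[2],np.hypot(G@ux,G[2]),a0-.2844)
t=np.linspace(a0,.2844,20);r=135.4
y=np.diff(r*np.cos(t));z=-np.diff(r*np.sin(t))
print([[0.3,0,float(round(p,1)),float(round(q,1)),0] for p,q in zip(y,z)])
```

```text
29.3 [0.5891 0.4152 0.1933] [-5.4281  2.7798  3.1208] 0.0394910276066787
0.05860751660196504 0.1243357067801296 0.1374562075090244 1.7268747605592842
[[0.3, 0, 11.4, -4.7, 0], [0.3, 0, 11.7, -3.7, 0], [0.3, 0, 12.0, -2.6, 0], [0.3, 0, 12.2, -1.5, 0], [0.3, 0, 12.3, -0.4, 0], [0.3, 0, 12.3, 0.7, 0], [0.3, 0, 12.2, 1.8, 0], [0.3, 0, 11.9, 2.9, 0], [0.3, 0, 11.6, 4.0, 0], [0.3, 0, 11.2, 5.0, 0], [0.3, 0, 10.7, 6.0, 0], [0.3, 0, 10.1, 7.0, 0], [0.3, 0, 9.4, 7.9, 0], [0.3, 0, 8.7, 8.7, 0], [0.3, 0, 7.9, 9.5, 0], [0.3, 0, 7.0, 10.1, 0], [0.3, 0, 6.0, 10.7, 0], [0.3, 0, 5.0, 11.2, 0], [0.3, 0, 4.0, 11.6, 0]]
```

View pics/w20.png

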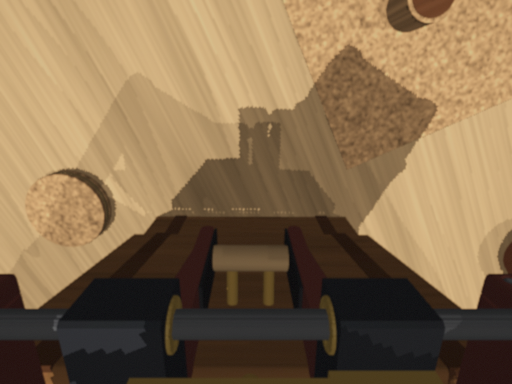

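Gripped on the handle. Swing shut.

>>> {"op": "carry_out", "data": {
  "moves": [
    [0.3,0,11.4,-4.7,0],
    [0.3,0,11.7,-3.7,0],
    [0.3,0,12,-2.6,0],
    [0.3,0,12.2,-1.5,0],
    [0.3,0,12.3,-0.4,0],
    [0.3,0,12.3,0.7,0],
    [0.3,0,12.2,1.8,0],
    [0.3,0,11.9,2.9,0],
    [0.3,0,11.6,4,0],
    [0.3,0,11.2,5,0],
    [0.3,0,10.7,6,0],
    [0.3,0,10.1,7,0]
  ]
}}

```text
time: 30.5
ee_pos: [0.5296, 0.288, 0.1794]
eef_rot: [3.067, -0.679, -0.005]
contact_force: [-9.7, 1.5, 6.4]
width: 0.0397
```

>>> {"op": "carry_out", "data": {
  "moves": [
    [0.3,0,9.4,7.9,0],
    [0.3,0,8.7,8.7,0],
    [0.3,0,7.9,9.5,0],
    [0.3,0,7,10.1,0],
    [0.3,0,6,10.7,0],
    [0.3,0,5,11.2,0],
    [0.3,0,4,9,0],
    [0.3,0,0,0,0],
    [0.3,0,0,0,0]
  ]
}}

```text
time: 31.4
ee_pos: [0.5088, 0.2438, 0.1104]
eef_rot: [3.065, -0.679, -0.008]
contact_force: [-6.3, 0.7, -2.3]
width: 0.0394
```

>>> {"op": "carry_out", "data": {
  "moves": [
    [0.3,0,0,2,0],
    [0.3,0,0,2,0],
    [0.3,0,0,0,0]
  ]
}}

```text
time: 31.7
ee_pos: [0.5083, 0.2429, 0.1066]
eef_rot: [3.063, -0.678, -0.009]
contact_force: [-7.7, -3.1, 1.0]
width: 0.04
```

>>> {"op": "carry_out", "data": {
  "moves": [
    [0.3,0,0,2,0],
    [0.3,0,0,2,0],
    [0.3,0,0,0,0]
  ]
}}

```text
time: 32.0
ee_pos: [0.5085, 0.2432, 0.1049]
eef_rot: [3.064, -0.678, -0.008]
contact_force: [-14.0, -6.2, 23.2]
width: 0.0395
```

Run:
```python
from h import *
im,c=snap('scene','c21')
cv2.imwrite('pics/z7.png',cv2.resize(im[180:300,270:410,::-1],None,fx=4.5,fy=4.5,interpolation=cv2.INTER_CUBIC))
```

```text
(no output)
```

View pics/z7.png

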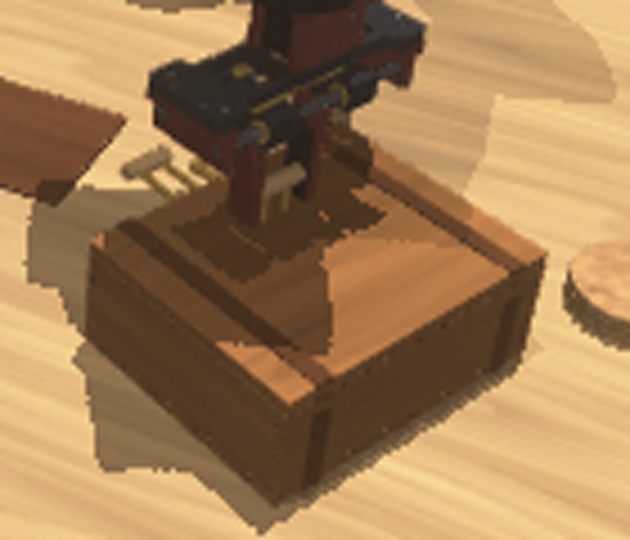

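>>> {"op": "carry_out", "data": {
  "moves": [
    [0.7,0,0,0,0],
    [1,0,0,0,0],
    [1,0,0,0,0],
    [1,0,0,-25,0],
    [1,0,0,-30,0],
    [1,0,40,0,0],
    [1,0,42,0,0],
    [1,0,42,0,0],
    [1,0,0,30,0],
    [1,0,0,0,0],
    [1,0,0,0,0]
  ]
}}

```text
time: 33.15
ee_pos: [0.4593, 0.132, 0.1286]
eef_rot: [3.067, -0.68, -0.001]
contact_force: [0.1, -0.0, 0.1]
width: 0.0879
```

Run:
```python
from h import *
im,c=snap('wrist','w22')
s=bot.get_state();print(s['time'],s['ee_pos'],s['eef_rot'],s['contact_force'],s['width'])
print(proj(c,[.4561,.1313,.0508]))
```

```text
33.2 [0.4598 0.1324 0.1291] [-3.0672  0.6788 -0.0006] [ 0.4308 -0.3265 -0.3414] 0.0877659896719526
[246.3419 206.1684]
```

View pics/w22.png

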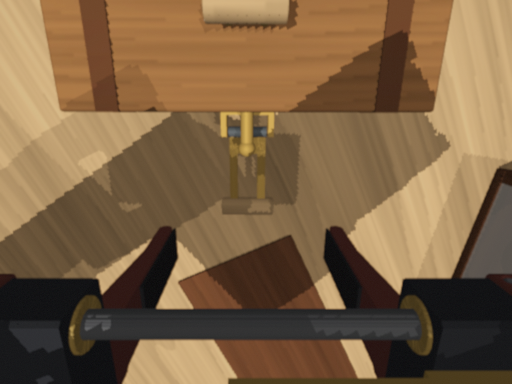

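>>> {"op": "carry_out", "data": {
  "moves": [
    [1,-2.7,2.6,25,0],
    [1,0,0,30,0],
    [1,0,0,20,0],
    [1,0,0,8,0],
    [1,0,0,0,0],
    [0.3,0,0,0,0],
    [0.3,0,0,0,0],
    [0.3,0,0,0,0],
    [0.3,0,0,0,0],
    [0.3,0,0,0,0],
    [0.3,0,0,0,0],
    [0.3,0,0,0,0],
    [0.3,0,0,0,0]
  ],
  "force": 15
}}

```text
time: 34.5
ee_pos: [0.4556, 0.1306, 0.0457]
eef_rot: [3.067, -0.679, 0.0]
contact_force: [1.0, -1.7, 0.6]
width: 0.0401
```

Run:
```python
from h import *
im,c=snap('wrist','w23')
```

```text
(no output)
```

View pics/w23.png

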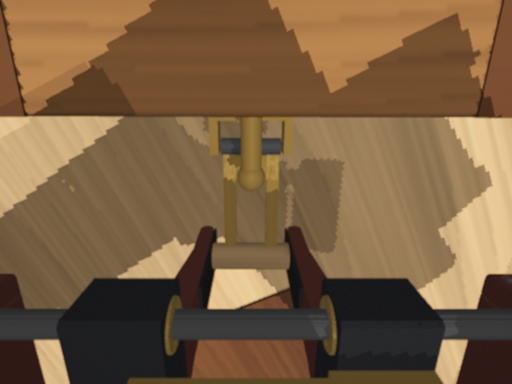

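>>> {"op": "carry_out", "data": {
  "moves": [
    [0.3,0,0,-4,0],
    [0.3,0,-1.3,-8.6,0],
    [0.3,0,-2.5,-8.3,0],
    [0.3,0,-3.8,-7.9,0],
    [0.3,0,-4.9,-7.2,0],
    [0.3,0,-5.9,-6.3,0],
    [0.3,0,-6.8,-5.5,0],
    [0.3,0,-7.5,-4.3,0],
    [0.3,0,-8.1,-3.2,0],
    [0.3,0,-8.4,-2,0],
    [0.3,0,-8.7,-0.7,0],
    [0.3,0,0,0,0],
    [0.3,0,0,0,0]
  ]
}}

```text
time: 35.85
ee_pos: [0.4806, 0.1839, 0.1041]
eef_rot: [-3.066, 0.679, -0.002]
contact_force: [2.2, -0.1, 4.2]
width: 0.0398
```

>>> {"op": "carry_out", "data": {
  "moves": [
    [0.3,0,-2,0,0],
    [0.3,0,-2,0,0],
    [0.3,0,0,0,0]
  ]
}}

```text
time: 36.15
ee_pos: [0.4811, 0.1853, 0.104]
eef_rot: [3.065, -0.678, -0.001]
contact_force: [1.1, -11.6, 10.8]
width: 0.0394
```

>>> {"op": "carry_out", "data": {
  "moves": [
    [0.6,0,0,0,0],
    [1,0,0,0,0],
    [1,0,0,0,0],
    [1,0,0,-30,0],
    [1,0,0,-40,0],
    [1,0,0,-45,0],
    [1,0,30,-45,0],
    [1,0,30,-40,0],
    [1,0,0,0,0],
    [1,0,0,0,0]
  ]
}}

```text
time: 37.15
ee_pos: [0.4572, 0.1344, 0.3009]
eef_rot: [-3.066, 0.681, -0.002]
contact_force: [-0.3, 0.2, -0.6]
width: 0.0879
```

Run:
```python
from h import *
im,c=snap('wrist','w24');ims,cs=snap('side','s24');imc,cc=snap('scene','c24')
s=bot.get_state();print(s['time'],s['ee_pos'],s['contact_force'])
a=cv2.resize(im[40:200,120:380,::-1],(780,480),interpolation=cv2.INTER_CUBIC);cv2.imwrite('pics/z8.png',a)
b=cv2.resize(ims[110:190,190:290,::-1],(390,312),interpolation=cv2.INTER_CUBIC);d=cv2.resize(imc[190:290,280:405,::-1],(390,312),interpolation=cv2.INTER_CUBIC)
cv2.imwrite('pics/z9.png',np.hstack([b,d]))
```

```text
37.3 [0.4566 0.1348 0.2987] [0.3846 0.6031 0.4056]
```

View pics/z8.png

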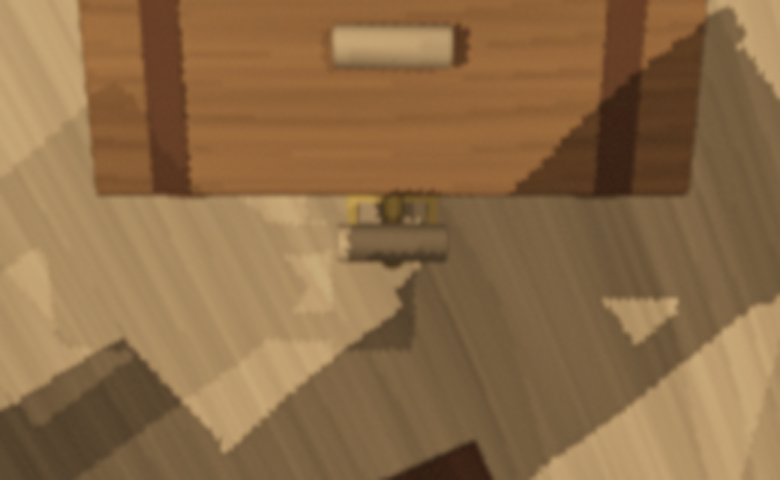

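View pics/z9.png

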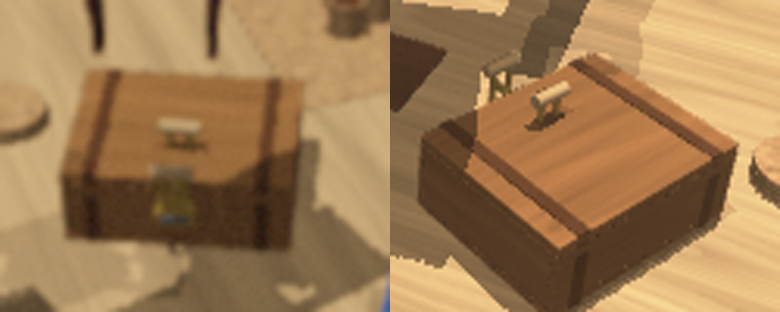

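View pics/s24.png

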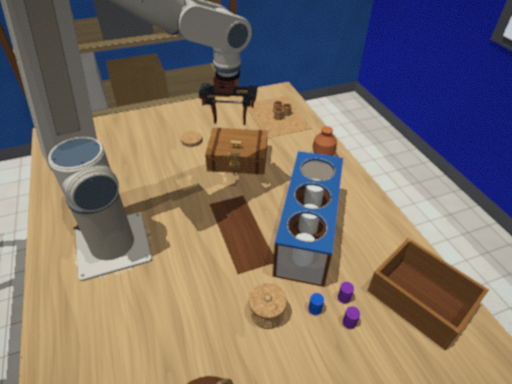

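Run:
```python
from h import *
c=bot.calibration('wrist')
ux=np.array([.4226,.9063,0]);C=np.array([.5284,.2795,0])
for th in (0,.05,.1,.2):
    P=C+ux*(-.106-.058*np.sin(th))+[0,0,.05+.058*np.cos(th)];print('hasp',th,proj(c,P))
for th in (0,.03,.06):
    a=th+.2844;P=C+ux*(.09-.1354*np.cos(a))+[0,0,.074+.1354*np.sin(a)];print('lid',th,proj(c,P))
print('seen hasp',(250.7,121.3),'lid',(251,55.3))
a=cv2.imread('pics/side0.png').astype(int)[120:180,200:275];b=cv2.imread('pics/s24.png').astype(int)[120:180,200:275]
for n,A in(('0',a),('1',b)):
    g=A.astype(np.uint8);m=cv2.inRange(cv2.cvtColor(g,cv2.COLOR_BGR2HSV),(12,30,165),(35,115,255));st=cv2.connectedComponentsWithStats(m);
    print(n,[(st[2][i].tolist(),st[3][i].round(2).tolist()) for i in range(1,st[0]) if 15<st[2][i,4]<200])
```

```text
hasp 0 [253.5742 120.6029]
hasp 0.05 [253.5652 123.2896]
hasp 0.1 [253.555  125.9407]
hasp 0.2 [253.5317 131.0991]
lid 0 [253.8177  54.6077]
lid 0.03 [253.8591  52.8353]
lid 0.06 [253.9016  50.8921]
seen hasp (250.7, 121.3) lid (251, 55.3)
0 [([31, 21, 10, 2, 20], [35.5, 21.5]), ([29, 32, 10, 3, 24], [33.38, 33.17])]
1 [([67, 16, 8, 27, 126], [71.79, 27.48]), ([31, 21, 10, 2, 19], [35.26, 21.53])]
```

```bash
python3 -c "
from cell import bot
print(bot.get_state()['time'],bot.sign_off())"
```

```text
the job is handed in; nothing more can be done
37.3 None
```

The tea set is packed and the job handed in at 37.3 s; the sign-off gave no verdict. I swung the hasp down, opened the lid, and lifted the one red caddy out of the right port. I set it and the one green cup on the chest floor, with light contact under each before letting go. Then I shut the lid and swung the hasp back up against its stop. Only one caddy and one cup were there. The cup was knocked a few centimetres aside early on, so I measured it again before picking it up.

**Last checks:**
- **Packing:** before shutting the lid, the pictures showed both pieces upright and apart in the chest, with the mat and all three pedestals empty.
- **Lid and hasp:** the lid handle is on the same pixels in the side camera as at the start. The hasp and lid toggles are within about 1 px of their fully-shut rows in the wrist picture. Both are about 3 px off sideways, which looks like a constant measuring offset.
- **Surroundings:** the coasters and basket look unmoved by eye. The readings I took showed no strike on the case and stayed far below the force limits; the highest was about 28 N while pressing the lid shut.

**Disagreements:** the measured height of the cup's rim came out about 7 mm below the text's value, so I used the text's. After release the lid stood at about 1.72 rad instead of the 1.78 I commanded, so I measured its handle again before closing it.

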